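# Fit the adjustable wrench to the tank lid's gland nut and tighten it

### The job

On the bar stands a round steel tank lid with a brass hexagon nut, and a blue-handled adjustable wrench lies around that nut with its jaws too wide. Roll the wrench's brass thumb wheel until the jaws just fit the nut, then swing the handle to tighten the nut clockwise (seen from above) by about an eighth of a turn. Leave the wrench lying on the nut, turn the nut only with the wrench, and do not disturb the wine glass on the robot's right.

Things in the scene. Friction and masses are not known exactly. Their poses are not given: they have to be found in the camera images.
- wheel (a point): Top of the brass thumb wheel (worm) of the loose 0.6 kg wrench lying on the lid. x along the handle away from the jaws, y towards the sliding jaw, z up. Wheel 22 mm in diameter, 22 mm long, axle along y; this point is 72 mm above the table, 10 mm above the steel head (x -36 to 30, y -31 to 19 mm). The nut's middle belongs at x = -58 mm.
- handle (a point): Middle of the overhanging part of the wrench's straight blue handle, 178 mm from the nut's axis when fitted, 54 mm above the table, nothing below; axes as wheel. Bar 24 mm wide (y), 13 mm high, running from 93 mm towards the jaws to 72 mm beyond. With the jaws fitted, pushing it sideways towards -y (clockwise from above, a few N) turns wrench and nut.
- jaw (a joint): How far the sliding jaw has closed, in m: 38 mm apart at 0, closer by this value, fitting the nut at about 0.008; starts -0.002 to 0.0015. Dragging a fingertip over the wheel's top towards the jaws (-x), pressed about 3 mm down (the lid yields), closes it about 1.4 mm per 10 mm of contact (several strokes needed; it slips harmlessly once the jaws grip); dragging the other way opens it.
- nut_top (a point): Centre of the top of the brass hexagon nut: 30 mm across flats, 18 mm high, its top 63 mm above the table, z up. It sits in the middle of the fixed round steel lid, which rests on a rubber seal (pressed down it gives up to 6 mm, about 3 N to start and then 1.5 N/mm), 230 mm in diameter (seal 242 mm; clamps on the robot's side reach 135 mm from the middle) and 45 mm high.
- nut (a joint): Angle by which the nut has been tightened, in rad, growing clockwise seen from above, about 0 at the start; it stays where it is left.
- glass1_mid (a point): Bystander: 80 mm up the axis of a standing wine glass, 165 mm tall, 76 mm wide, on the robot's right. Leave it alone.

How it is judged:
On the way, in this order (a step that is already met when the one before it is completed fails the run):
1. the jaws are closed to within 3 mm of fitting, around the nut, before the nut has been turned more than 12 degrees (value of joint jaw above 0.005 m and horizontal distance between wheel and nut_top between 0.046 and 0.07 m and value of joint nut below 0.21 rad), for 0.2 s.
2. the nut has been tightened by at least 29 degrees (value of joint nut above 0.5 rad), for 0.1 s.
At the end, for the whole second after the job is handed in: The nut has been tightened by 29 to 63 degrees (about an eighth of a turn), the jaws are still closed to within 4 mm of the nut, and the wrench lies flat on the lid (within 10 degrees) with the nut between its jaws (thumb wheel 58 mm from the nut's axis, within 12 mm), at rest (value of joint nut between 0.5 and 1.1 rad and value of joint jaw above 0.004 m and horizontal distance between wheel and nut_top between 0.046 and 0.07 m and height (world z) of wheel below 0.085 m and angle between wheel's own z axis and vertical below 0.17 rad and velocity of joint nut below 0.1 rad/s); the robot touches nothing.
It fails at once if the fingers push the nut itself (contact force between the fingers and nut above 3 N).
It fails at once if the wine glass on the robot's right is moved by more than 30 mm (distance of glass1_mid from where it was at the start of the episode above 0.03 m).
It also fails if it takes over 58 s, if anything falls off the work surface, if the arm or the gripper's body presses on something with over 40 N, if the wrist force passes 120 N, or if a joint passes its speed limit or range.

### The arm

A 6-joint arm with a two-finger parallel gripper is mounted at the origin on the work surface. World frame = base frame: x ahead of the robot, y to its left, z up, the work surface at z = 0. Lengths are in m, angles in rad, forces in N, time in s.
With the tool pointing down it reaches from about 0.375 to 0.9 m from the base axis. Payload 3.1 kg.
Tool frame: the origin (TCP) lies on the centre line of the jaws, within the pads' length; the fingertips stand 8 mm ahead of it and the grasp point (between the pads) lies 11 mm behind it; z points along the fingers, y is the line along which they close (so a half turn about z gives the same grasp; the last joint's range is limited). The gripper opens to 85 mm and grips with 20 to 120 N. Pads are 22 mm wide; open, the fingers measure 114 mm over their backs; the gripper's body (76 mm by 85 mm) begins 54 mm behind the grasp point. The pads swing forward as they close: fully open they stand 13 mm farther back than shut.
Start: joints at [0.942, 0.527, 1.433, -0, 1.181, -0.178], TCP at [0.272, 0.563, 0.239] pointing down, gripper open.
Joint ranges: [-3.08, 3.08], [-0.75, 2.2], [0.22, 2.44], [-1.43, 4.57], [0, 2.65], [-2.85, 2.85]. Speed limits (rad/s): [2.79, 2.79, 3.14, 3.14, 3.14, 3.14].

### API

Orientations are given as a unit quaternion [x, y, z, w].
In Python, from station import * gives the robot as it stands.
- The arm moves only by the tool play_rows, never from a script. Its argument "rows" is a list of rows, each a list of 3 entries, a list of its own where there are three numbers: the turn, a rotation vector about the tool's x, y, z in degrees, then the shift along the tool's x, y, z in mm, then the closure, from 0 (fully open) to 1 (shut). In form: [[[ax, ay, az], [dx, dy, dz], jaw], ...]. A call has 1 to 12 rows; each row shifts and turns the commanded pose from where the row before left it, along the tool's axes as they then stand; what a row does not reach is not made up. A row lasts 1/12 s, in which the tool goes at most 41.7 mm and 7.16 degrees, less where a joint would pass 70% of its speed; a pose out of reach is approached as far as the arm can. A call with a gripper value outside its range is refused whole. The fingers move at their own pace and stop on an object; "grip_force" is the grip in N (left out, the last holds). Time passes only in rows, so rows that do not move let the fingers close. It gives the time, the measured TCP pose, the force, the opening and the grip force at its end, in the units of the state.
- sense(): the state, without advancing time (a new reading comes with each control period).
- snapshot(name): name is "scene" or "top" or "wrist"; returns (picture, depth): 480x640x3 uint8, red, green, blue; 480x640 float32, m along the optical axis (not along the pixel's ray), 0 where there is no reading.
- get_calibration(name): a dict with "vfov" (degrees; the focal length in pixels is half the picture's height over the tangent of half this angle, whatever the lens; pixels are square), "cx", "cy" (the principal point, pixels), "xyz" and "attitude" of the camera in the world. Camera axes: x right, y down, z forward; pixel columns grow to the right and rows downward; lengths in m; the calibration is good to about 2 mm. A picture is of the moment at which its call begins: read the wrist's pose just before it. get_calibration takes no time and is no camera call; for the wrist camera it gives the pose at the moment of the call.
- sign_off(): hands the job in; it is judged then, once.
The state is a dict: "t": time; "q": joint angles; "qd": joint speeds; "tau": joint torques, N m; "tcp_pos": TCP position; "tool_rot": TCP orientation; "force": force on the tool from outside, world axes, zero at the start; "ft_torque": the same for the moment, N m; "finger_gap": opening from 0.0 (shut) to 1.0 (fully open); "gripper_force": force on a finger pad.
Only numpy, scipy, OpenCV 4.12 (cv2) and the standard library are available. Lean on these libraries where they do the work, as an engineer would, in place of code of your own. Each camera call takes 0.05 s, during which the arm holds its last target. There are 200 camera calls.

## Working session

There is one attempt and no reset: what is moved stays moved. The work goes in short steps, Python scripts to look and compute and a tool call to move; the robot and the scene stay as the last step left them, time stands still between calls to the robot, and variables do not carry over. Pictures are saved under pics/ and viewed, at most 10 in all, crops included, and the job is handed in when it is done.

Besides the shell and the picture viewer there is one more tool, called after ">>>" as name(argument=value, ...), one argument or row to a line, values as JSON. play_rows: Moves the arm, as the interface text tells. Its arguments: {"type":"object","properties":{"rows":{"type":"array","items":{"type":"array"}},"grip_force":{"type":"number"}},"required":["rows"]}

```bash
mkdir -p pics
cat > h.py <<'E'
from station import *
import numpy as np, cv2
from scipy.spatial.transform import Rotation as R
def cam(n):
    c=get_calibration(n); f=240/np.tan(np.radians(c["vfov"])/2)
    a=np.array(c["attitude"],float); M=a if a.shape==(3,3) else R.from_quat(a).as_matrix()
    return c,f,M,np.array(c["xyz"])
def ray(k,u,v,z):
    c,f,M,p=k; d=M@np.array([(u-c["cx"])/f,(v-c["cy"])/f,1]); return p+d*(z-p[2])/d[2]
def proj(k,P):
    c,f,M,p=k; q=M.T@(np.array(P)-p); return q[0]/q[2]*f+c["cx"],q[1]/q[2]*f+c["cy"]
def blobs(im,lo,hi,amin=30):
    h=cv2.cvtColor(im,cv2.COLOR_RGB2HSV); m=cv2.inRange(h,lo,hi)
    return m,[ (c,cv2.contourArea(c)) for c in cv2.findContours(m,cv2.RETR_EXTERNAL,cv2.CHAIN_APPROX_NONE)[0] if cv2.contourArea(c)>amin]
E
python3 - <<'E'
from h import *
s=sense(); print(s["t"],s["tcp_pos"],s["tool_rot"],s["force"])
for n in("top","scene"):
    print(get_calibration(n)); im,d=snapshot(n); cv2.imwrite(f"pics/{n}0.png",im[:,:,::-1])
E
```

```text
0.0 [0.27185333 0.56201416 0.23832502] [ 2.23486770e-01  9.74706363e-01 -9.97975308e-04 -4.16871464e-04] [-0.3704633  -0.33926012  0.20771993]
{'vfov': 53.87895791468771, 'cx': 328.17952970324717, 'cy': 240.05568388759065, 'xyz': array([ 0.37035565, -0.13028847,  1.02770366]), 'attitude': array([ 0.70617858, -0.70374219,  0.05631864, -0.05373036])}
{'vfov': 53.606151875325494, 'cx': 324.1997205818281, 'cy': 237.361212146019, 'xyz': array([ 1.1744266 , -0.02441701,  0.5121126 ]), 'attitude': array([ 0.56355772,  0.67359448, -0.36328096, -0.31096643])}
```

View pics/top0.png

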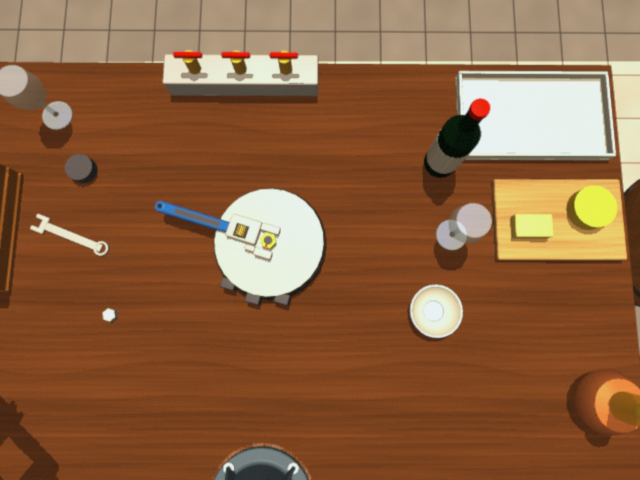

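View pics/scene0.png

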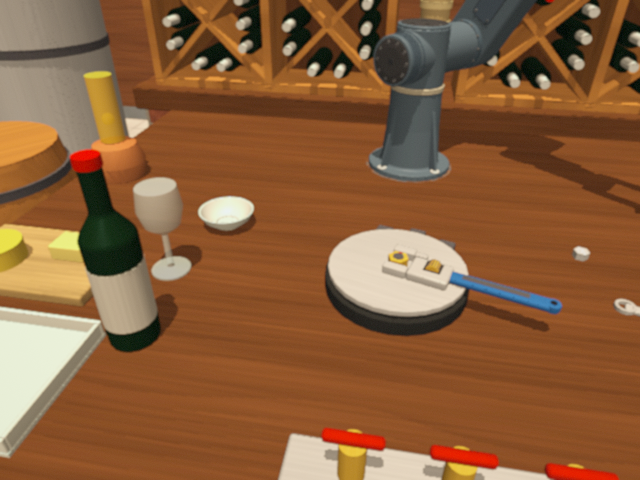

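The top view shows the lid centred near (269,241), the nut at (268,241), the wheel at (241,231) and the blue handle from (157,206) to (228,227), pointing to the robot's left. The scene view agrees, and the glass is far away at right, near (451,235) in the top view.

Run:
```python
from h import *
im=cv2.imread("pics/top0.png")[:,:,::-1].copy(); k=cam("top"); 
m,b=blobs(im,(100,120,60),(125,255,255))
c=max(b,key=lambda x:x[1])[0]; P=np.array([ray(k,*p,0.060)[:2] for p in c[:,0]]); 
mu=P.mean(0); v=cv2.fitLine(P.astype(np.float32),cv2.DIST_HUBER,0,0.001,0.001).ravel(); print("handle",P.min(0),P.max(0),v,np.degrees(np.arctan2(v[1],v[0])))
m,b=blobs(im,(15,110,60),(32,255,255),8)
for c,a in b:
    u=c[:,0].mean(0)
    if 200<u[0]<300 and 200<u[1]<270: print("brass",u,a,ray(k,*u,0.063),ray(k,*u,0.070),cv2.boundingRect(c))
k2=cam("scene"); im=cv2.imread("pics/scene0.png")[:,:,::-1].copy()
m,b=blobs(im,(12,110,60),(32,255,255),8)
for c,a in b:
    u=c[:,0].mean(0)
    if 370<u[0]<460 and 240<u[1]<280: print("scene brass",u,a,ray(k2,*u,0.063),ray(k2,*u,0.070))
cv2.imwrite("pics/z.png",cv2.resize(cv2.imread("pics/top0.png")[180:280,150:310],None,fx=5,fy=5,interpolation=cv2.INTER_CUBIC))
```

```text
handle [0.54059181 0.07724533] [0.60399595 0.22942268] [0.29833204 0.9544622  0.5727189  0.15220891] 72.64255
brass [267.95238095 240.02380952] 168.0 [ 0.52147958 -0.00911397  0.063     ] [ 0.520383   -0.00999322  0.07      ] (261, 232, 15, 17)
brass [240.48571429 230.25714286] 90.5 [0.54175861 0.04826635 0.063     ] [0.54051489 0.04697074 0.07      ] (235, 224, 12, 13)
```

View pics/z.png

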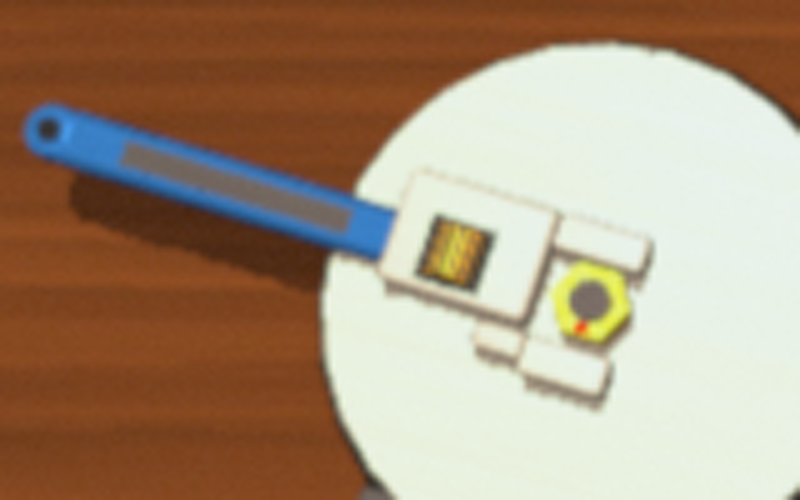

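The zoomed crop shows the sliding jaw on the robot's side, the wheel at about (241,230.6) in the full picture, and the nut loose between the jaws. First I'll turn the tool so its x axis lies along the handle, and close the gripper.

>>> play_rows(
  rows=[
    [[0,0,6.8],[0,0,0],1],
    [[0,0,6.8],[0,0,0],1],
    [[0,0,6.8],[0,0,0],1],
    [[0,0,6.8],[0,0,0],1],
    [[0,0,6.8],[0,0,0],1],
    [[0,0,6.8],[0,0,0],1],
    [[0,0,6.8],[0,0,0],1],
    [[0,0,6.8],[0,0,0],1],
    [[0,0,6.8],[0,0,0],1],
    [[0,0,6.8],[0,0,0],1],
    [[0,0,6.8],[0,0,0],1],
    [[0,0,6.8],[0,0,0],1],
  ],
)

```text
t: 1.1
tcp_pos: [0.272, 0.5622, 0.2387]
tool_rot: [0.808, 0.589, -0.001, 0.0]
force: [-0.2, -0.3, 0.6]
finger_gap: -0.001
gripper_force: 0.0
```

>>> play_rows(
  rows=[
    [[0,0,0],[-26,27,0],1],
    [[0,0,0],[-26,27,0],1],
    [[0,0,0],[-26,27,0],1],
    [[0,0,0],[-26,27,0],1],
    [[0,0,0],[-26,27,0],1],
    [[0,0,0],[-26,27,0],1],
    [[0,0,0],[-26,27,0],1],
    [[0,0,0],[-26,27,0],1],
    [[0,0,0],[-26,27,0],1],
    [[0,0,0],[-26,27,0],1],
    [[0,0,0],[-26,27,0],1],
    [[0,0,0],[-26,27,0],1],
  ],
)

```text
t: 2.1
tcp_pos: [0.4882, 0.1661, 0.2391]
tool_rot: [0.806, 0.592, -0.0, -0.0]
force: [0.4, 0.1, 1.2]
finger_gap: 0.001
gripper_force: 0.0
```

>>> play_rows(
  rows=[
    [[0,0,0],[-20,20,20],1],
    [[0,0,0],[-20,20,20],1],
    [[0,0,0],[-20,20,20],1],
    [[0,0,0],[-20,26,20],1],
    [[0,0,0],[0,0,0],1],
    [[0,0,0],[0,0,0],1],
    [[0,0,0],[0,0,0],1],
  ],
)

```text
t: 2.68
tcp_pos: [0.5454, 0.066, 0.159]
tool_rot: [0.806, 0.592, -0.001, -0.001]
force: [-0.7, 1.1, -0.0]
finger_gap: -0.001
gripper_force: 0.0
```

Run:
```python
from h import *
s=sense(); print(s["tcp_pos"],s["tool_rot"],s["force"]); k=cam("wrist"); print(k)
im,d=snapshot("wrist"); print(proj(k,[0.5405,0.0472,0.072]),proj(k,[.521,-.009,.063]))
cv2.imwrite("pics/w1.png",im[:,:,::-1])
```

```text
[0.54538808 0.06597026 0.15902582] [ 8.06271301e-01  5.91545303e-01 -5.13054678e-04 -6.92669667e-04] [-0.70980412  1.11224882 -0.01803117]
({'vfov': 59.18798728464895, 'cx': 322.7132302596045, 'cy': 237.60026832120056, 'xyz': array([0.56591489, 0.12940179, 0.29455909]), 'attitude': array([ 0.97954491, -0.15003426, -0.02071844,  0.13248485])}, np.float64(422.57954326367343), array([[ 9.54120934e-01, -2.88440836e-01, -8.03438114e-02],
       [-2.99420352e-01, -9.19874970e-01, -2.53332772e-01],
       [-8.34744605e-04,  2.65766673e-01, -9.64037021e-01]]), array([0.56591489, 0.12940179, 0.29455909]))
(np.float64(323.69178745912416), np.float64(279.9563338620109)) (np.float64(320.7437390150053), np.float64(364.62645635588467))
```

View pics/w1.png

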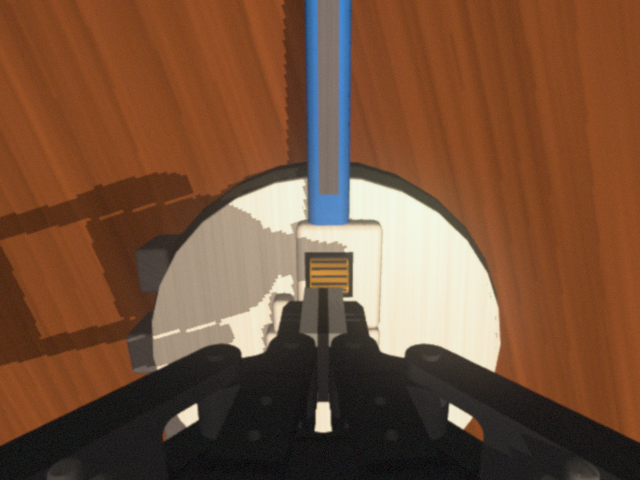

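The wrist view shows the wheel slot centred near (329,275), against a predicted (324,280), so it is about 3 mm off in y and 3 mm in x. I'll correct for that and go down gently.

>>> play_rows(
  rows=[
    [[0,0,0],[-2,1,25],1],
    [[0,0,0],[-2,1.5,25],1],
    [[0,0,0],[-2,1,22],1],
    [[0,0,0],[0,0,4],1],
    [[0,0,0],[0,0,0],1],
    [[0,0,0],[0,0,0],1],
  ],
)

```text
t: 3.23
tcp_pos: [0.5479, 0.0599, 0.0844]
tool_rot: [0.806, 0.592, 0.001, 0.0]
force: [0.4, 0.2, 0.8]
finger_gap: -0.001
gripper_force: 0.0
```

>>> play_rows(
  rows=[
    [[0,0,0],[0,0,2],1],
    [[0,0,0],[0,0,2],1],
    [[0,0,0],[0,0,0],1],
    [[0,0,0],[0,0,0],1],
  ],
)

```text
t: 3.57
tcp_pos: [0.5479, 0.059, 0.08]
tool_rot: [0.806, 0.592, 0.0, 0.0]
force: [-0.0, 0.5, 0.3]
finger_gap: -0.005
gripper_force: 0.0
```

>>> play_rows(
  rows=[
    [[0,0,0],[0,0,1.5],1],
    [[0,0,0],[0,0,1.5],1],
    [[0,0,0],[0,0,0],1],
    [[0,0,0],[0,0,0],1],
  ],
)

```text
t: 3.9
tcp_pos: [0.5481, 0.059, 0.0769]
tool_rot: [0.806, 0.592, 0.001, 0.0]
force: [-0.3, 0.1, 5.6]
finger_gap: -0.004
gripper_force: 2.6
```

>>> play_rows(
  rows=[
    [[0,0,0],[0,0,1],1],
    [[0,0,0],[-3,0,0],1],
    [[0,0,0],[-3,0,0],1],
    [[0,0,0],[-3,0,0],1],
    [[0,0,0],[-3,0,0],1],
  ],
)

```text
t: 4.32
tcp_pos: [0.5449, 0.0481, 0.0764]
tool_rot: [0.806, 0.592, 0.001, 0.0]
force: [-0.6, 2.7, 8.9]
finger_gap: 0.001
gripper_force: 4.3
```

>>> play_rows(
  rows=[
    [[0,0,0],[-3,0,0],1],
    [[0,0,0],[-3,0,0],1],
    [[0,0,0],[-3,0,0],1],
    [[0,0,0],[-2,0,0],1],
    [[0,0,0],[0,0,0],1],
  ],
)

```text
t: 4.73
tcp_pos: [0.5414, 0.0368, 0.0764]
tool_rot: [0.806, 0.592, 0.001, 0.001]
force: [0.6, 0.6, 8.3]
finger_gap: -0.0
gripper_force: 3.9
```

>>> play_rows(
  rows=[
    [[0,0,0],[0,0,-15],1],
    [[0,0,0],[0,0,-25],1],
    [[0,0,0],[23,0,-40],1],
    [[0,0,0],[0,0,0],1],
    [[0,0,0],[0,0,0],1],
  ],
)

```text
t: 5.15
tcp_pos: [0.5485, 0.0573, 0.1533]
tool_rot: [0.806, 0.592, 0.002, 0.002]
force: [0.2, -0.2, 0.5]
finger_gap: 0.001
gripper_force: 0.0
```

Run:
```python
from h import *
s=sense(); print(s["t"],s["tcp_pos"]); im,d=snapshot("wrist"); im2,_=snapshot("top")
t=cv2.resize(im2[195:275,190:310],None,fx=4,fy=4,interpolation=cv2.INTER_CUBIC)
out=np.zeros((480,800,3),np.uint8); out[:320,320:]=t[:,:480]; out[:300,:320]=im[180:480,170:490]
cv2.imwrite("pics/c1.png",out[:,:,::-1])
```

```text
5.15 [0.54854418 0.05730769 0.15332237]
```

View pics/c1.png

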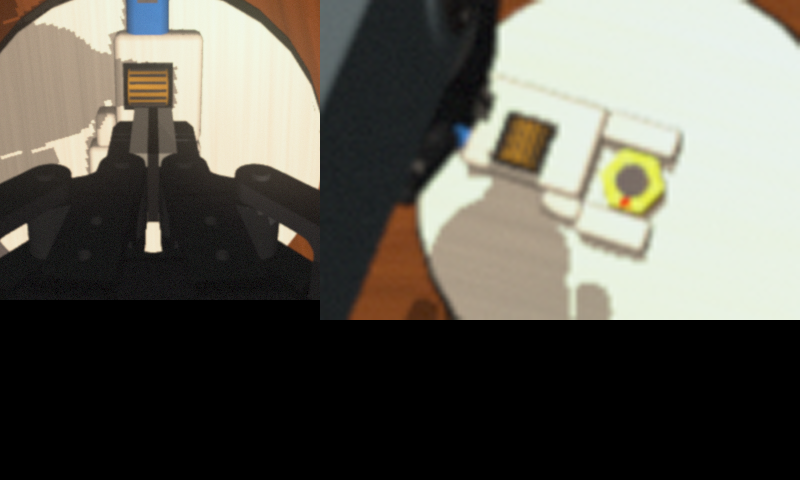

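Stroke 1 worked: the jaw gap in the crop is clearly narrower (nut at (632,180)) and the wrench stayed in place. I'll repeat the stroke.

>>> play_rows(
  rows=[
    [[0,0,0],[1,0,30],1],
    [[0,0,0],[1,0,30],1],
    [[0,0,0],[0,0,12],1],
    [[0,0,0],[0,0,2.5],1],
    [[0,0,0],[0,0,2.5],1],
    [[0,0,0],[0,0,0],1],
  ],
)

```text
t: 5.75
tcp_pos: [0.5452, 0.0591, 0.0735]
tool_rot: [0.806, 0.591, -0.002, -0.002]
force: [-2.1, 2.5, 10.7]
finger_gap: -0.0
gripper_force: 5.2
```

>>> play_rows(
  rows=[
    [[0,0,0],[-3,0,0],1],
    [[0,0,0],[-3,0,0],1],
    [[0,0,0],[-3,0,0],1],
    [[0,0,0],[-3,0,0],1],
    [[0,0,0],[-3,0,0],1],
    [[0,0,0],[-3,0,0],1],
    [[0,0,0],[-3,0,0],1],
    [[0,0,0],[-2,0,0],1],
    [[0,0,0],[0,0,0],1],
  ],
)

```text
t: 6.5
tcp_pos: [0.5386, 0.037, 0.0745]
tool_rot: [0.806, 0.591, -0.001, -0.002]
force: [-2.2, 2.2, 10.6]
finger_gap: -0.002
gripper_force: 5.0
```

>>> play_rows(
  rows=[
    [[0,0,0],[0,0,-12],1],
    [[0,0,0],[11,0,0],1],
    [[0,0,0],[12,0,0],1],
    [[0,0,0],[0,0,9.5],1],
    [[0,0,0],[0,0,2.5],1],
    [[0,0,0],[0,0,0],1],
  ],
)

```text
t: 7.0
tcp_pos: [0.5491, 0.0604, 0.0737]
tool_rot: [0.806, 0.592, 0.002, 0.0]
force: [1.5, 7.1, 7.3]
finger_gap: 0.006
gripper_force: 5.1
```

>>> play_rows(
  rows=[
    [[0,0,0],[-3,0,0],1],
    [[0,0,0],[-3,0,0],1],
    [[0,0,0],[-3,0,0],1],
    [[0,0,0],[-3,0,0],1],
    [[0,0,0],[-3,0,0],1],
    [[0,0,0],[-3,0,0],1],
    [[0,0,0],[-3,0,0],1],
    [[0,0,0],[-2,0,0],1],
    [[0,0,0],[0,0,0],1],
  ],
)

```text
t: 7.75
tcp_pos: [0.5425, 0.0378, 0.0749]
tool_rot: [0.806, 0.591, 0.002, 0.001]
force: [2.0, 4.6, 10.4]
finger_gap: -0.001
gripper_force: 5.3
```

>>> play_rows(
  rows=[
    [[0,0,0],[0,0,-15],1],
    [[0,0,0],[0,0,-25],1],
    [[0,0,0],[23,0,-40],1],
    [[0,0,0],[0,0,0],1],
    [[0,0,0],[0,0,0],1],
  ],
)

```text
t: 8.17
tcp_pos: [0.5478, 0.0572, 0.1512]
tool_rot: [0.806, 0.593, 0.001, 0.001]
force: [0.7, 0.4, -0.7]
finger_gap: -0.0
gripper_force: 0.0
```

Run:
```python
from h import *
s=sense(); print(s["t"],s["tcp_pos"]); im,d=snapshot("wrist"); im2,_=snapshot("top")
t=cv2.resize(im2[195:275,190:310],None,fx=4,fy=4,interpolation=cv2.INTER_CUBIC)
out=np.zeros((320,800,3),np.uint8); out[:320,320:]=t[:,:480]; out[:300,:320]=im[180:480,170:490]
cv2.imwrite("pics/c2.png",out[:,:,::-1])
```

```text
8.1667 [0.54781039 0.05724146 0.15118055]
```

View pics/c2.png

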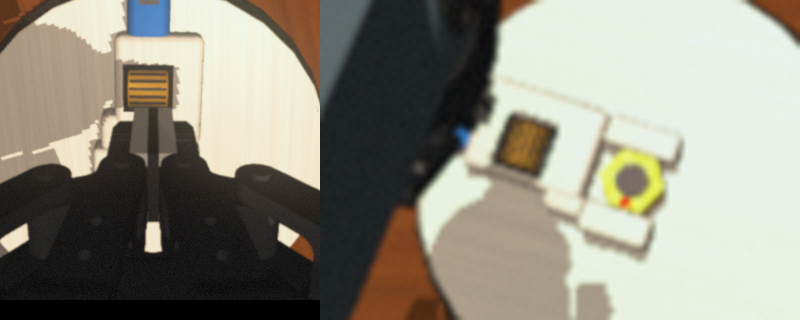

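The jaws are nearly on the nut, with the sliding jaw edge at about (615,210) in the crop. I'll do two or three more strokes, since it slips harmlessly once it grips.

>>> play_rows(
  rows=[
    [[0,0,0],[1,0,30],1],
    [[0,0,0],[1,0,30],1],
    [[0,0,0],[0,0,11],1],
    [[0,0,0],[0,0,2.5],1],
    [[0,0,0],[0,0,2],1],
    [[0,0,0],[0,0,0],1],
  ],
)

```text
t: 8.77
tcp_pos: [0.545, 0.0592, 0.0744]
tool_rot: [0.806, 0.591, -0.002, -0.002]
force: [-3.9, 3.4, 7.8]
finger_gap: 0.001
gripper_force: 4.3
```

>>> play_rows(
  rows=[
    [[0,0,0],[-3,0,0],1],
    [[0,0,0],[-3,0,0],1],
    [[0,0,0],[-3,0,0],1],
    [[0,0,0],[-3,0,0],1],
    [[0,0,0],[-3,0,0],1],
    [[0,0,0],[-3,0,0],1],
    [[0,0,0],[-3,0,0],1],
    [[0,0,0],[-2,0,0],1],
    [[0,0,0],[0,0,0],1],
  ],
)

```text
t: 9.52
tcp_pos: [0.5417, 0.0369, 0.0762]
tool_rot: [0.806, 0.591, 0.001, 0.0]
force: [1.3, 3.0, 8.9]
finger_gap: -0.001
gripper_force: 4.2
```

>>> play_rows(
  rows=[
    [[0,0,0],[0,0,-12],1],
    [[0,0,0],[11,0,0],1],
    [[0,0,0],[12,0,0],1],
    [[0,0,0],[0,0,9.5],1],
    [[0,0,0],[0,0,2.5],1],
    [[0,0,0],[0,0,0],1],
  ],
)

```text
t: 10.02
tcp_pos: [0.5488, 0.0602, 0.0743]
tool_rot: [0.806, 0.592, 0.002, -0.0]
force: [1.7, 5.9, 6.5]
finger_gap: -0.001
gripper_force: 4.7
```

>>> play_rows(
  rows=[
    [[0,0,0],[-3,0,0],1],
    [[0,0,0],[-3,0,0],1],
    [[0,0,0],[-3,0,0],1],
    [[0,0,0],[-3,0,0],1],
    [[0,0,0],[-3,0,0],1],
    [[0,0,0],[-3,0,0],1],
    [[0,0,0],[-3,0,0],1],
    [[0,0,0],[-2,0,0],1],
    [[0,0,0],[0,0,0],1],
  ],
)

```text
t: 10.77
tcp_pos: [0.5421, 0.0375, 0.0754]
tool_rot: [0.806, 0.591, 0.002, 0.001]
force: [1.3, 4.3, 9.2]
finger_gap: 0.001
gripper_force: 4.9
```

>>> play_rows(
  rows=[
    [[0,0,0],[0,0,-15],1],
    [[0,0,0],[0,0,-25],1],
    [[0,0,0],[35,0,-20],1],
    [[0,0,0],[35,0,-20],1],
    [[0,0,0],[35,0,0],1],
    [[0,0,0],[0,0,0],1],
    [[0,0,0],[0,0,0],1],
  ],
)

```text
t: 11.35
tcp_pos: [0.5714, 0.1385, 0.1538]
tool_rot: [0.805, 0.593, -0.001, -0.0]
force: [-0.7, 0.3, 0.4]
finger_gap: 0.0
gripper_force: 0.0
```

Run:
```python
from h import *
s=sense(); print(s["t"],s["tcp_pos"]); im,d=snapshot("wrist"); im2,_=snapshot("top")
cv2.imwrite("pics/w3.png",im[:,:,::-1])
t=cv2.resize(im2[195:275,190:310],None,fx=4,fy=4,interpolation=cv2.INTER_CUBIC)
t2=cv2.resize(im[200:420,210:450],None,fx=1.33,fy=1.33)
out=np.zeros((320,800,3),np.uint8); out[:320,320:]=t[:,:480]; out[:t2.shape[0],:t2.shape[1]]=t2
cv2.imwrite("pics/c3.png",out[:,:,::-1])
```

```text
11.35 [0.5713755  0.13847268 0.15382296]
```

View pics/c3.png

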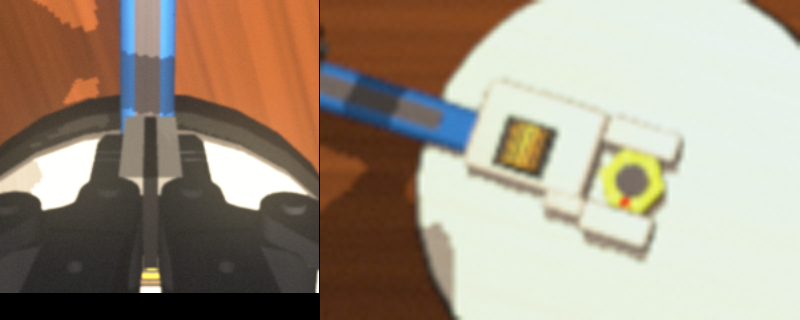

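In the crop the jaws sit against the nut: upper jaw edge at about (632,148), lower at about (625,208). I'll check numerically that the last strokes produced no further jaw motion, which would mean it is gripping.

Run:
```python
from h import *
I=[cv2.imread(f"pics/c{i}.png",0)[:320].astype(np.float32) for i in(1,2,3)]
for n,(a,b,c,d) in dict(jaw=(195,262,590,670),fixed=(100,165,640,700),wheel=(105,180,485,560)).items():
    for i in(0,1):
        T=I[i+1][a:b,c:d]; S=I[i][a-20:b+20,c-15:d+15]
        r=cv2.minMaxLoc(cv2.matchTemplate(S,T,cv2.TM_CCOEFF_NORMED)); print(n,i+1,"->",i+2,"zoomed px (4/px)",15-r[3][0],20-r[3][1],r[1])
k=cam("top"); im=cv2.imread("pics/w3.png")
# handle in top picture
im2,_=snapshot("top"); m,b=blobs(im2,(100,120,60),(125,255,255))
for c,a in b: print(a,c[:,0].min(0),c[:,0].max(0))
h=cv2.cvtColor(im2,cv2.COLOR_RGB2HSV); yy,xx=np.nonzero(cv2.inRange(h,(20,150,120),(32,255,255))[215:265,255:285]); u=(xx.mean()+255,yy.mean()+215); print("nut",u,ray(k,*u,.063))
ww=cv2.inRange(h,(8,60,30),(32,255,255))[218:242,230:252]; yy,xx=np.nonzero(ww); u=(xx.mean()+230,yy.mean()+218); print("wheel",u,ray(k,*u,.072))
```

```text
jaw 1 -> 2 zoomed px (4/px) 2 -2 0.9684557914733887
jaw 2 -> 3 zoomed px (4/px) 0 0 0.9954834580421448
fixed 1 -> 2 zoomed px (4/px) 1 4 0.9577893614768982
fixed 2 -> 3 zoomed px (4/px) 0 0 0.9980253577232361
wheel 1 -> 2 zoomed px (4/px) 1 1 0.9913920760154724
wheel 2 -> 3 zoomed px (4/px) -1 2 0.8754339218139648
172.0 [180 211] [228 231]
nut (np.float64(269.33962264150944), np.float64(240.32075471698113)) [ 0.52086922 -0.01199363  0.063     ]
wheel (np.float64(240.55725190839695), np.float64(231.18320610687022)) [0.53822947 0.04639213 0.072     ]
```

The last two strokes moved nothing, so the jaws grip. The wheel–nut distance is about 61 mm. Now I'll place the closed fingers beside the handle on the robot's side.

>>> play_rows(
  rows=[
    [[0,0,0],[10,-19,0],1],
    [[0,0,0],[10,-19,0],1],
    [[0,0,0],[0,0,35],1],
    [[0,0,0],[0,0,35],1],
    [[0,0,0],[0,0,33],1],
    [[0,0,0],[0,0,3],1],
    [[0,0,0],[0,0,0],1],
    [[0,0,0],[0,0,0],1],
  ],
)

```text
t: 12.17
tcp_pos: [0.5422, 0.1664, 0.0495]
tool_rot: [0.806, 0.591, 0.0, 0.0]
force: [1.1, -0.6, 1.1]
finger_gap: 0.002
gripper_force: 0.0
```

>>> play_rows(
  rows=[
    [[0,0,0],[0,5,0],1],
    [[0,0,0],[0,5,0],1],
    [[0,0,0],[0,4,0],1],
    [[0,0,0],[0,3,0],1],
    [[0,0,0],[0,3,0],1],
    [[0,0,0],[0,0,0],1],
  ],
)

```text
t: 12.67
tcp_pos: [0.5612, 0.1612, 0.0496]
tool_rot: [0.806, 0.592, 0.0, 0.0]
force: [-2.7, 1.0, 1.8]
finger_gap: -0.001
gripper_force: 1.3
```

Contact. Swing along the arc, first half.

>>> play_rows(
  rows=[
    [[0,0,3],[-0.2,9.3,0],1],
    [[0,0,3],[-0.2,9.3,0],1],
    [[0,0,3],[-0.2,9.3,0],1],
    [[0,0,3],[-0.2,9.3,0],1],
    [[0,0,3],[-0.2,9.3,0],1],
    [[0,0,3],[-0.2,9.3,0],1],
    [[0,0,3],[-0.2,9.3,0],1],
    [[0,0,0],[0,0,0],1],
  ],
)

```text
t: 13.33
tcp_pos: [0.6207, 0.1303, 0.0492]
tool_rot: [0.901, 0.434, 0.002, 0.001]
force: [1.1, 0.1, 0.4]
finger_gap: 0.0
gripper_force: 0.0
```

```bash
cat > m.py <<'E'
from h import *
import sys
k=cam("top"); im2,_=snapshot("top"); h=cv2.cvtColor(im2,cv2.COLOR_RGB2HSV)
p=sense()["tcp_pos"]-np.array([.521,-.011,0]); print("tcp radius",np.hypot(*p[:2]),"ang",np.degrees(np.arctan2(p[1],p[0])))
m,b=blobs(im2,(100,120,60),(125,255,255),10)
for c,a in b:
    q=c[:,0].mean(0)
    if q[0]<330 and q[1]<300: print("blue",a,q,c[:,0].min(0),c[:,0].max(0))
cv2.imwrite(sys.argv[1],cv2.resize(im2[150:290,150:330],None,fx=4,fy=4,interpolation=cv2.INTER_CUBIC)[:,:,::-1])
E
python3 m.py pics/s1.png
```

```text
tcp radius 0.17254466035426977 ang 55.08774820118392
blue 163.5 [223.45132743 197.25663717] [208 182] [240 213]
```

View pics/s1.png

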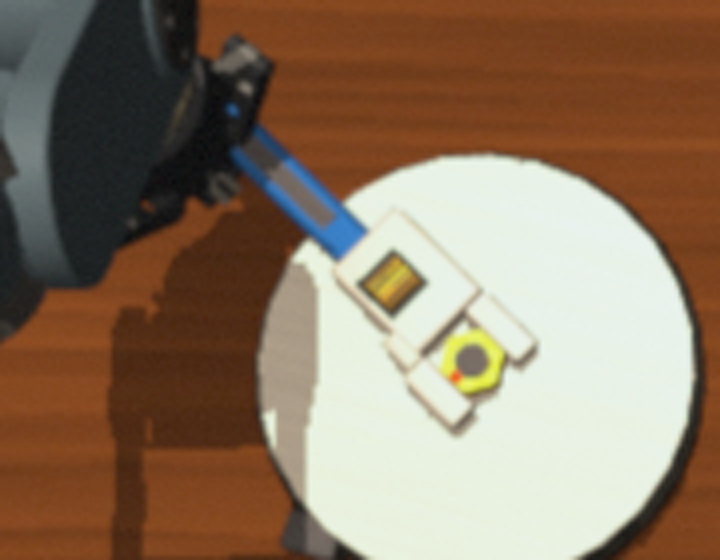

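The wrench has swung about 28° and the nut about 23° (red mark at (457,378) about the centre (473,360)), with the jaws still on the nut. I'll push about 22° more, slower.

>>> play_rows(
  rows=[
    [[0,0,2],[0,6.1,0],1],
    [[0,0,2],[0,6.1,0],1],
    [[0,0,2],[0,6.1,0],1],
    [[0,0,2],[0,6.1,0],1],
    [[0,0,2],[0,6.1,0],1],
    [[0,0,2],[0,6.1,0],1],
    [[0,0,2],[0,6.1,0],1],
    [[0,0,2],[0,6.1,0],1],
    [[0,0,2],[0,6.1,0],1],
    [[0,0,2],[0,6.1,0],1],
    [[0,0,1],[0,3,0],1],
    [[0,0,0],[0,0,0],1],
  ],
)

```text
t: 14.38
tcp_pos: [0.6614, 0.0839, 0.0492]
tool_rot: [0.965, 0.264, 0.001, 0.0]
force: [0.4, 0.8, 0.3]
finger_gap: -0.003
gripper_force: 0.3
```

>>> play_rows(
  rows=[
    [[0,0,0],[0,-10,0],1],
    [[0,0,0],[0,-20,0],1],
    [[0,0,0],[0,-10,-20],1],
    [[0,0,0],[0,0,-35],1],
    [[0,0,0],[0,0,-35],1],
    [[0,0,0],[0,0,-35],1],
    [[0,0,0],[0,0,0],1],
    [[0,0,0],[0,0,0],1],
  ],
)

```text
t: 15.05
tcp_pos: [0.6413, 0.1189, 0.177]
tool_rot: [0.964, 0.264, 0.003, 0.001]
force: [-0.3, 0.1, -0.3]
finger_gap: 0.001
gripper_force: 0.0
```

```bash
python3 m.py pics/s2.png
```

```text
tcp radius 0.17591882330872954 ang 47.50292849888972
blue 661.0 [236.21126761 169.95774648] [219 137] [254 203]
```

View pics/s2.png

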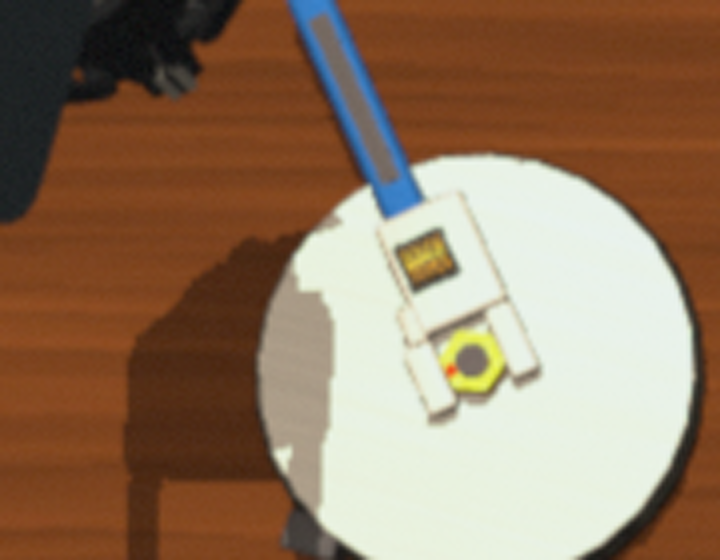

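The nut has turned about 46° (mark at (451,370) about the centre (473,360)). The wrench lies flat on the nut with the jaws closed, the wheel is at about (428,261), and the gripper is clear.

```bash
python3 -c "
from station import *
print(sign_off())"
```

```text
the job is handed in; nothing more can be done
None
```

I closed the jaws onto the nut, tightened it about 46° clockwise with the wrench, and left the wrench lying on the nut with the gripper clear and the wine glass untouched; I handed the job in after about 15 s of robot time, but no verdict came back.

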